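# Press the grinder bushing home

### The job

Take the brass bushing that has a shoulder (not the plain sleeve), start its narrower chamfered foot in the bore of the grinder bearing housing and press it straight down against the spring leaves until its shoulder is fully home on the floor of the counterbore, then let go. The housing floats on rubber mounts and sinks while you press: press by feel, firmly but always well under 25 N, so that the mounts are never squashed. Leave the plain sleeve, the timer and the milk pitcher alone.

Things in the scene. Friction and masses are not known exactly. Their poses are not given: they have to be found in the camera images.
- bushing: Loose brass flanged bushing, 0.12 kg, 54 mm tall, upright on the worktop. Origin: centre of its underside, z up. Shank 30 mm diameter from z 0 to 26 mm, its foot chamfered from 22 mm diameter over the lowest 6 mm; shoulder 44 mm diameter, z 26 to 32; hub to grip 32 mm diameter, z 32 to 54, with a 16 mm blind hole in its top. Round: any yaw. The hub may slip some mm in the fingers while pressing.
- shoulder (a point): Point on the bushing's axis at the underside of its shoulder, 26 mm above its origin; lies on bore_seat when the bushing is home.
- stand: Dark round foot, 110 mm wide, fixed to the worktop; origin under its centre, on the bore axis. On it floats the grinder bearing housing: a grey painted ring 92 mm in diameter (112 mm over three bolt ears), 38 mm high, its top 62 mm above the worktop. In its top a counterbore 49 mm wide, 6 mm deep; below that a through bore 32 mm wide, 32 mm long.
- bore_seat (a point): Centre of the counterbore's floor, on the bore axis, z up; moves with the housing; 56 mm above the worktop unloaded. Four spring leaves stand 1.5 mm into the shank's path 6 to 18 mm below it; passing them takes roughly 9 to 17 N, unknown beforehand; they then hold the shank. At home the shoulder's top is level with the housing's top and only the hub, 22 mm, stands out.
- housing (a joint): How far the housing has sunk on its mounts, m: 0 unloaded, 0.012 at the stop; about 1 mm per 2.6 N of push, springing back when let go. It sinks several mm while the bushing is pressed, so the home height above the worktop is not fixed. Once the shoulder is home the force climbs steadily. More than 9.5 mm (about 25 N) squashes the mounts: failure.
- old_sleeve: The old plain brass sleeve, a cylinder 32 mm in diameter and 54 mm tall without a shoulder, upright on the worktop, loose; to be left alone. Origin: centre of its underside. It and the bushing may stand in either place, left or right of the housing.
- bar_timer: Small white timer, 62x62x22 mm, loose, to be left alone. Origin: centre of its underside.
- pitcher_steel: Steel milk pitcher, 76x115x96 mm, loose, to be left alone. Origin: centre of its underside.
Mind the look-alikes: they are no part of the job. What is shaped like the bushing but blue is not meant.

How it is judged:
By the outcome, as a careful person would: the job done as asked, in the order asked, and still so for the second after the job is handed in, with the robot touching nothing.
It also fails if it takes over 51 s, if anything falls off the work surface, if the arm or the gripper's body presses on something with over 40 N, if the wrist force passes 120 N, or if a joint passes its speed limit or range.

### The arm

A 6-joint arm with a two-finger parallel gripper is mounted at the origin on a cart in front of the work surface, level with it; the furniture and walls round the work are solid. World frame = base frame: x ahead of the robot, y to its left, z up, the work surface at z = 0. Lengths are in m, angles in degrees, forces in N, time in s.
With the tool pointing down it reaches from about 0.325 to 0.875 m from the base axis. Payload 4.4 kg.
Tool frame: the origin (TCP) lies at the very end of the fingers, on their centre line; the grasp point (between the pads) lies 19 mm behind it (ctrl.grip_depth is the distance from the TCP to the grasp point, in m); z points along the fingers, y is the line along which they close (so a half turn about z gives the same grasp; the last joint's range is limited). The gripper opens to 85 mm and grips with 20 to 120 N. Pads are 22 mm wide; open, the fingers measure 114 mm over their backs; the gripper's body (76 mm by 85 mm) begins 54 mm behind the grasp point. The pads swing forward as they close: fully open they stand 13 mm farther back than shut.
Start: joints at [54.402, 11.837, 88.321, -0, 79.842, -8.623], TCP at [0.261, 0.512, 0.231] pointing down, gripper open.
Joint ranges: [-156.59, 156.59], [-49.26, 127.26], [12.9, 141.05], [-63.56, 243.56], [4.71, 150.69], [-161.64, 161.64]. Speed limits (degrees/s): [159.86, 159.86, 180, 180, 180, 180].

### API

Orientations are given as [roll, pitch, yaw] about the fixed x, y, z axes, in that order (R = Rz(yaw) Ry(pitch) Rx(roll)).
In Python, from plant import ctrl gives the robot as it stands.
- The arm moves only by the shell command python3 -m creep 'ROWS'. ROWS is JSON, one flat list of numbers, 7 for each row, row after row: the turn, a rotation vector about the tool's x, y, z in degrees, then the shift along the tool's x, y, z in cm, then the finger opening in cm, from 0 to 8.54. A call has 1 to 10 rows; each row shifts and turns the commanded pose from where the row before left it, along the tool's axes as they then stand; what a row does not reach is not made up. A row lasts 1/12 s, in which the tool goes at most 41.7 mm and 7.16 degrees, less where a joint would pass 70% of its speed; a pose out of reach is approached as far as the arm can. A call with a gripper value outside its range is refused whole. The fingers move at their own pace and stop on an object; the grip force is fixed at half the most. Time passes only in rows, so rows that do not move let the fingers close. It gives the time, the measured TCP pose, the force, the opening and the grip force at its end, in the units of the state.
- ctrl.observe(): the state, without advancing time (a new reading comes with each control period).
- ctrl.camera(name): name is "scene" or "top" or "wrist"; returns (picture, depth): 480x640x3 uint8, blue, green, red; 480x640 float32, m along the optical axis (not along the pixel's ray), 0 where there is no reading.
- ctrl.camera_model(name): a dict with "K" (3x3 intrinsics, pixels), "R" (3x3) and "t" (3): a world point X has camera coordinates R X + t. Camera axes: x right, y down, z forward; pixel columns grow to the right and rows downward; lengths in m; the calibration is good to about 2 mm. The wrist camera is an equidistant fisheye: a pixel r from the principal point sees the ray r / f radians off the axis. A picture is of the moment at which its call begins: read the wrist's pose just before it. camera_model takes no time and is no camera call; for the wrist camera it gives the pose at the moment of the call.
- ctrl.close_job(): hands the job in; it is judged then, once.
The state is a dict: "time": time; "joint_pos": joint angles; "dq": joint speeds; "tau": joint torques, N m; "ee_pos": TCP position; "ee_rot": TCP orientation; "contact_force": force on the tool from outside, world axes, zero at the start; "wrist_torque": the same for the moment, N m; "grip_width": opening from 0.0 (shut) to 1.0 (fully open); "grip_force": force on a finger pad.
Only numpy, scipy, OpenCV 4.12 (cv2) and the standard library are available. Lean on these libraries where they do the work, as an engineer would, in place of code of your own. Each camera call takes 0.05 s, during which the arm holds its last target. There are 200 camera calls.

## Working session

There is one attempt and no reset: what is moved stays moved. The work goes in short steps, Python scripts to look and compute and a shell command to move; the robot and the scene stay as the last step left them, time stands still between calls to the robot, and variables do not carry over. Pictures are saved under pics/ and viewed, at most 10 in all, crops included, and the job is handed in when it is done.

```bash
mkdir -p pics; ls; python3 - <<'E'
from plant import ctrl
import cv2,numpy as np
o=ctrl.observe();print({k:np.round(v,3).tolist() if not isinstance(v,dict) else v for k,v in o.items()})
for n in("scene","top"):
    p,d=ctrl.camera(n);cv2.imwrite(f"pics/{n}0.png",p);np.save(f"pics/{n}0.npy",d)
    m=ctrl.camera_model(n);print(n,{k:np.round(v,3).tolist() if not isinstance(v,str) else v for k,v in m.items()})
E
```

```text
pics
{'time': 0.0, 'joint_pos': [54.402, 11.885, 88.404, 0.001, 79.842, -8.624], 'dq': [-0.06, -0.113, 0.12, -0.037, 0.021, -0.061], 'tau': [0.0, -38.304, -29.16, -0.0, 0.01, -0.0], 'ee_pos': [0.26, 0.512, 0.23], 'ee_rot': [-179.871, -0.021, 153.026], 'contact_force': [0.075, 0.093, -0.653], 'wrist_torque': [0.047, 0.012, -0.007], 'grip_force': 0.0, 'grip_width': 1.0}
scene {'K': [[461.999, 0.0, 313.366], [0.0, 461.999, 226.154], [0.0, 0.0, 1.0]], 'R': [[-0.88, -0.476, -0.007], [-0.336, 0.632, -0.698], [0.336, -0.612, -0.716]], 't': [0.489, 0.28, 0.745]}
top {'K': [[536.576, 0.0, 311.502], [0.0, 536.576, 241.086], [0.0, 0.0, 1.0]], 'R': [[0.012, -1.0, 0.01], [-0.988, -0.014, -0.155], [0.155, -0.008, -0.988]], 't': [-0.05, 0.581, 1.147]}
```

View pics/top0.png

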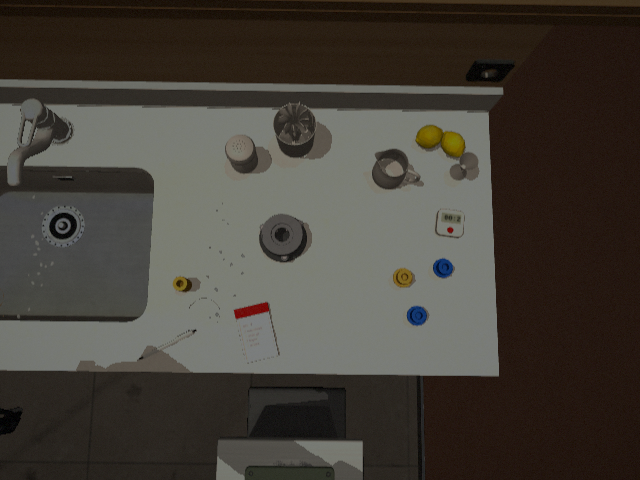

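View pics/scene0.png

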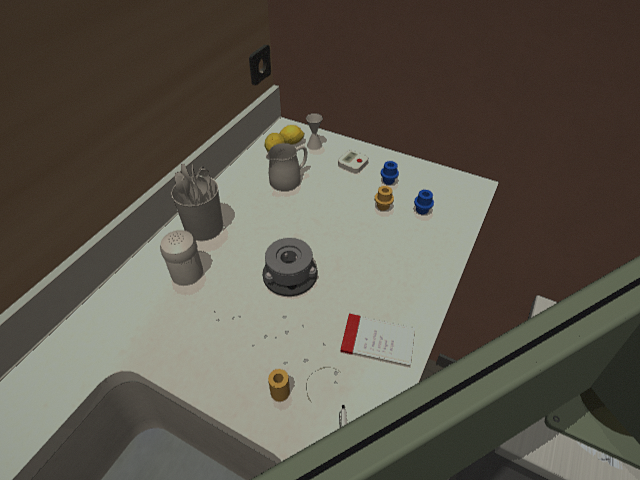

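Brass candidates in the top view: (404,278) has a shoulder, so it should be the bushing. (182,284) is the plain sleeve. The shouldered ones at (443,268) and (417,316) are blue, so they are not meant. The housing is at (283,236). I'll confirm with a crop and measure.

```bash
cat > h.py <<'E'
import numpy as np,cv2
from plant import ctrl
def cloud(n,d):
    m=ctrl.camera_model(n);K,R,t=map(np.array,(m["K"],m["R"],m["t"]))
    v,u=np.mgrid[:480,:640]
    c=np.stack([(u-K[0,2])/K[0,0]*d,(v-K[1,2])/K[1,1]*d,d],-1)
    return (c-t)@R
def ray(n,u,v,z):
    m=ctrl.camera_model(n);K,R,t=map(np.array,(m["K"],m["R"],m["t"]))
    C=-R.T@t;r=R.T@np.linalg.solve(K,[u,v,1.]);return C+r*(z-C[2])/r[2]
E
python3 - <<'E'
from h import *
for n,roi in(("top",[(380,255,430,300),(165,268,200,300)]),("scene",[(370,180,398,215),(260,360,300,405)])):
    p=cv2.imread(f"pics/{n}0.png");d=np.load(f"pics/{n}0.npy");P=cloud(n,d)
    hsv=cv2.cvtColor(p,cv2.COLOR_BGR2HSV);br=cv2.inRange(hsv,(8,120,60),(32,255,255))>0
    for a,b,c,e in roi:
        m=np.zeros_like(br);m[b:e,a:c]=br[b:e,a:c]
        q=P[m];top=q[q[:,2]>q[:,2].max()-.008]
        print(n,(a,b),m.sum(),"z",np.percentile(q[:,2],[5,50,95]).round(4),"mid top",((top.max(0)+top.min(0))/2).round(4),"ext",np.ptp(q,axis=0).round(3), np.ptp(top,axis=0).round(3))
    # housing top
    c=ray(n,*((283,236) if n=="top" else (289,255)),.062)
    m=(np.hypot(P[...,0]-c[0],P[...,1]-c[1])<.09)&(abs(P[...,2]-.062)<.006)
    m=cv2.morphologyEx(m.astype(np.uint8),cv2.MORPH_OPEN,np.ones((3,3)))
    cs,_=cv2.findContours(m,cv2.RETR_CCOMP,cv2.CHAIN_APPROX_NONE)
    for k in cs:
        if len(k)>25:
            (eu,ev),ax,_=cv2.fitEllipse(k);print(n,"housing contour",len(k),round(eu,1),round(ev,1),np.round(ax,1),ray(n,eu,ev,.062).round(4))
p=cv2.imread("pics/scene0.png");t=cv2.imread("pics/top0.png")
f=lambda x,s:cv2.resize(x,s,interpolation=cv2.INTER_CUBIC)
cv2.imwrite("pics/c1.png",np.vstack([np.hstack([f(p[145:225,350:450],(375,300)),f(t[250:330,375:475],(375,300))]),np.hstack([f(p[355:415,240:315],(375,300)),f(t[200:280,235:335],(375,300))])]))
E
```

```text
top (380, 255) 283 z [0.0286 0.0393 0.0557] mid top [ 0.3972 -0.0332  1.2237] ext [0.132 0.239 1.224] [0. 0. 0.]
top (165, 268) 144 z [0.0175 0.052  0.0553] mid top [ 0.3972 -0.0332  1.2237] ext [0.105 0.298 1.226] [0. 0. 0.]
top housing contour 122 281.7 234.3 [39.9 40.7] [0.5935 0.0231 0.062 ]
top housing contour 73 281.7 234.5 [22.7 23.5] [0.5932 0.0231 0.062 ]
scene (370, 180) 330 z [0.0105 0.0377 0.0523] mid top [0.2739 0.5113 0.7323] ext [0.254 0.772 0.727] [0. 0. 0.]
scene (260, 360) 524 z [0.0121 0.0474 0.0539] mid top [0.2739 0.5113 0.7323] ext [0.243 0.294 0.734] [0. 0. 0.]
scene housing contour 122 288.4 256.0 [36.  47.2] [0.5933 0.0309 0.062 ]
scene housing contour 69 288.5 255.5 [19.3 27. ] [0.5937 0.0297 0.062 ]
```

View pics/c1.png

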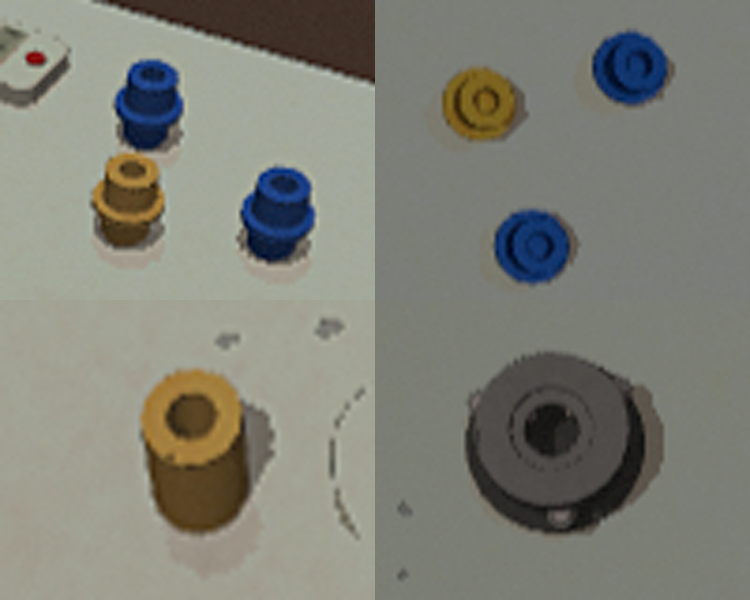

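The crop confirms it: the flanged brass part at scene (384,197) / top (404,278) is the bushing. The sleeve at scene (279,385) has no shoulder, and the other two shouldered parts are blue. Next I'll locate the hub.

```bash
python3 - <<'E'
from h import *
for n,(a,b,c,e) in(("top",(380,255,430,300)),("scene",(370,180,398,215))):
    p=cv2.imread(f"pics/{n}0.png");d=np.load(f"pics/{n}0.npy");P=cloud(n,d)
    hsv=cv2.cvtColor(p,cv2.COLOR_BGR2HSV);br=cv2.inRange(hsv,(8,120,60),(32,255,255))>0
    for lo,hi,z in((.047,.062,.054),(.026,.038,.032)):
        m=np.zeros_like(br);m[b:e,a:c]=(br&(P[...,2]>lo)&(P[...,2]<hi)&(d>0))[b:e,a:c]
        cs,_=cv2.findContours(m.astype(np.uint8),cv2.RETR_EXTERNAL,cv2.CHAIN_APPROX_NONE);k=max(cs,key=len)
        (u,v),ax,_=cv2.fitEllipse(cv2.convexHull(k));print(n,z,round(u,1),round(v,1),np.round(ax,1),ray(n,u,v,z).round(4))
m=ctrl.camera_model("wrist");o=ctrl.observe();R,t=np.array(m["R"]),np.array(m["t"]);print(m["K"],(-R.T@t).round(3),R.round(3).tolist(),o["ee_rot"])
E
```

```text
top 0.054 404.0 276.9 [14.2 14.6] [ 0.5042 -0.246   0.054 ]
top 0.032 402.3 277.4 [18.5 19. ] [ 0.505  -0.2459  0.032 ]
scene 0.054 384.8 191.0 [10.4 14.3] [ 0.5048 -0.2379  0.054 ]
scene 0.032 383.9 197.9 [14.7 18.3] [ 0.5052 -0.2394  0.032 ]
[[371.64829954   0.         320.75190391]
 [  0.         371.64829954 239.78021103]
 [  0.           0.           1.        ]] [0.196 0.545 0.374] [[0.453, 0.891, -0.004], [0.856, -0.434, 0.282], [0.25, -0.131, -0.959]] [-1.79882826e+02 -1.93543775e-02  1.53025101e+02]
```

```bash
python3 -m creep '[0,0,0,-1.5,-1.5,0,6.5, 0,0,0,-2.9,-2.9,0,6.5, 0,0,0,-2.9,-2.9,0,6.5, 0,0,0,-2.9,-2.9,0,6.5, 0,0,0,-2.9,-2.9,0,6.5, 0,0,0,-2.9,-2.9,0,6.5, 0,0,0,-2.9,-2.9,0,6.5, 0,0,0,-2.9,-2.9,0,6.5, 0,0,0,-2.9,-2.9,0,6.5, 0,0,0,-2.9,-2.9,0,6.5]'
```

```text
time: 0.93
ee_pos: [0.3814, 0.1394, 0.231]
ee_rot: [-180.0, -0.0, 153.1]
contact_force: [1.9, -0.0, -0.6]
grip_width: 0.764
grip_force: 0.0
```

```bash
python3 -m creep '[0,0,0,-2.9,-2.9,0,6.5, 0,0,0,-2.9,-2.9,0,6.5, 0,0,0,-2.9,-2.9,0,6.5, 0,0,0,-2.8,-2.8,1,6.5, 0,0,0,-2.8,-2.8,1,6.5, 0,0,0,-2.8,-2.8,1,6.5, 0,0,0,-2.8,-2.8,1,6.5, 0,0,0,-2.8,-2.8,1,6.5, 0,0,0,-2.8,-2.8,1,6.5, 0,0,0,-2.8,-2.8,1,6.5]'
python3 - <<'E'
from h import *
np.savez("pics/w1.npz",**{k:np.array(v) for k,v in ctrl.camera_model("wrist").items() if k in "KRt"})
p,d=ctrl.camera("wrist");cv2.imwrite("pics/w1.png",p);np.save("pics/w1.npy",d);print(ctrl.observe()["ee_pos"])
E
```

```text
time: 1.77
ee_pos: [0.5053, -0.2411, 0.1601]
ee_rot: [180.0, -0.1, 153.0]
contact_force: [1.1, 0.8, -0.1]
grip_width: 0.767
grip_force: 0.0
[ 0.50636511 -0.24795118  0.15766039]
```

View pics/w1.png

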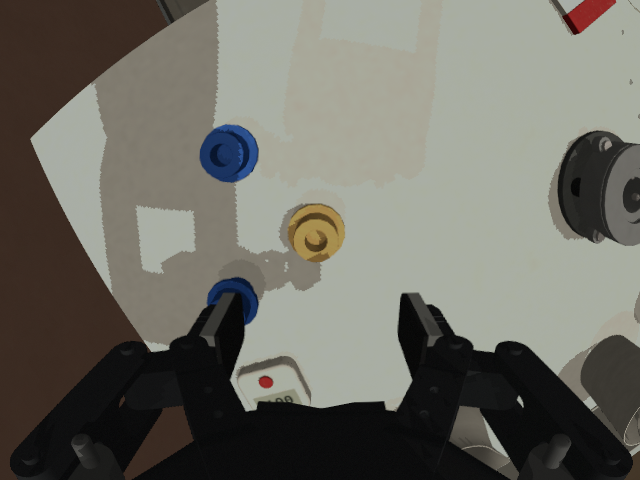

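The wrist view shows the bushing at (316,233) with its hub top around (317,241). The blue decoys are clear of the finger line, and the housing is at the right (600,185).

```bash
cat >> h.py <<'E'
def wray(m,u,v,z):
    K,R,t=map(np.array,(m["K"],m["R"],m["t"]));C=-R.T@t
    a=np.array([u-K[0,2],v-K[1,2]]);r=np.linalg.norm(a);th=r/K[0,0]
    w=R.T@np.r_[np.sin(th)*a/r,np.cos(th)];return C+w*(z-C[2])/w[2]
def wcircle(m,pts,z):
    q=np.array([wray(m,*p,z)[:2] for p in pts],np.float64)
    x=np.linalg.lstsq(np.c_[2*q,np.ones(len(q))],(q**2).sum(1),rcond=None)[0]
    return x[:2].round(4),round(float(np.sqrt(x[2]+x[0]**2+x[1]**2)),4)
def totool(dx,dy,yaw):
    c,s=np.cos(np.radians(yaw)),np.sin(np.radians(yaw));return np.round([100*(dx*c+dy*s),100*(dx*s-dy*c)],2)
E
python3 - <<'E'
from h import *
m=dict(np.load("pics/w1.npz"));p=cv2.imread("pics/w1.png")
hsv=cv2.cvtColor(p,cv2.COLOR_BGR2HSV);br=cv2.inRange(hsv,(10,90,60),(32,255,255));br[:190]=0;br[270:]=0;br[:,:270]=0;br[:,360:]=0
k=max(cv2.findContours(br,cv2.RETR_EXTERNAL,cv2.CHAIN_APPROX_NONE)[0],key=len)[:,0]
print(k.min(0),k.max(0))
up=k[k[:,1]<225];print("shoulder",wcircle(m,up,.032))
print("low arc hub?",wcircle(m,k[k[:,1]>245],.054))
g=cv2.Canny(p[190:280,270:360],60,140);cv2.imwrite("pics/c2.png",cv2.resize(np.hstack([p[190:280,270:360],cv2.cvtColor(g,8)]),(800,400)))
o=ctrl.observe();print(o["ee_pos"],o["ee_rot"])
E
```

```text
[288 204] [344 261]
shoulder (array([ 0.5041, -0.2453]), 0.0209)
low arc hub? (array([ 0.5032, -0.2447]), 0.0174)
[ 0.50636511 -0.24795118  0.15766039] [-1.79765390e+02  5.48590761e-02  1.52770408e+02]
```

View pics/c2.png

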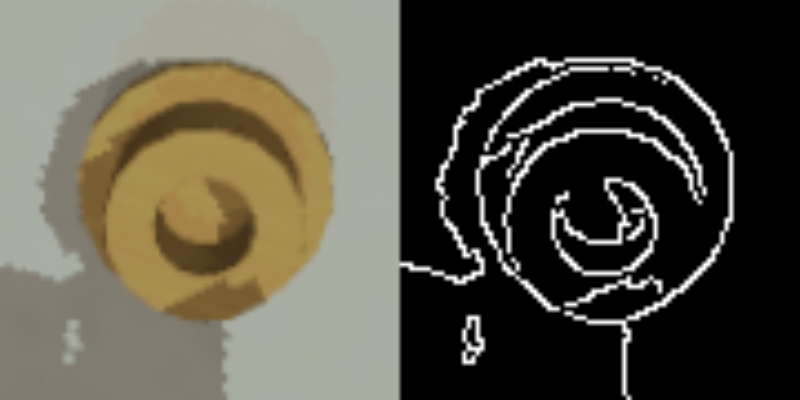

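```bash
python3 -m creep '[0,0,0,0,0,1,6.5, 0,0,0,0,0,1,6.5,0,0,0,0,0,0,6.5,0,0,0,0,0,0,6.5]'; python3 - <<'E'
from h import *
m=dict(np.load("pics/w1.npz"));print("hub from w1",wray(m,316.1,240.5,.054).round(4))
m=ctrl.camera_model("wrist");o=ctrl.observe();p,d=ctrl.camera("wrist");cv2.imwrite("pics/w2.png",p)
hsv=cv2.cvtColor(p,cv2.COLOR_BGR2HSV);br=cv2.inRange(hsv,(10,90,60),(32,255,255));br[:150]=0;br[320:]=0;br[:,:250]=0;br[:,390:]=0
k=max(cv2.findContours(br,cv2.RETR_EXTERNAL,cv2.CHAIN_APPROX_NONE)[0],key=len)[:,0];print(k.min(0),k.max(0))
lo,hi=k[:,1].min(),k[:,1].max();print("shoulder",wcircle(m,k[k[:,1]<lo+.35*(hi-lo)],.032),"hub",wcircle(m,k[k[:,1]>hi-8],.054))
x=wcircle(m,k[k[:,1]<lo+.35*(hi-lo)],.032)[0]
print(o["ee_pos"],o["ee_rot"],totool(*(x-o["ee_pos"][:2]),o["ee_rot"][2]))
E
```

```text
time: 2.15
ee_pos: [0.5043, -0.2372, 0.1401]
ee_rot: [180.0, -0.2, 153.1]
contact_force: [-0.2, 0.6, -0.1]
grip_width: 0.761
grip_force: 0.0
hub from w1 [ 0.5053 -0.2454  0.054 ]
[281 213] [341 275]
shoulder (array([ 0.5042, -0.2453]), 0.021) hub (array([ 0.505 , -0.2456]), 0.0157)
[ 0.50428752 -0.23722565  0.14011744] [ 1.79963667e+02 -1.79808772e-01  1.53113487e+02] [-0.36 -0.72]
```

```bash
python3 -m creep '[0,0,0,-0.15,-0.35,2,6.5, 0,0,0,-0.1,-0.2,2,6.5,0,0,0,0,0,1.5,6.5,0,0,0,0,0,0,6.5,0,0,0,0,0,0,6.5]'; python3 - <<'E'
from h import *
for i in range(3):
    m=ctrl.camera_model("wrist");o=ctrl.observe();p,d=ctrl.camera("wrist")
    hsv=cv2.cvtColor(p,cv2.COLOR_BGR2HSV);br=cv2.inRange(hsv,(10,90,60),(32,255,255));br[:150]=0;br[370:]=0;br[:,:230]=0;br[:,410:]=0
    k=max(cv2.findContours(br,cv2.RETR_EXTERNAL,cv2.CHAIN_APPROX_NONE)[0],key=len)[:,0];print(k.min(0),k.max(0))
    lo,hi=k[:,1].min(),k[:,1].max();x,r=wcircle(m,k[k[:,1]<lo+.35*(hi-lo)],.032)
    print("shoulder",x,r,"hub",wcircle(m,k[k[:,1]>hi-10],.054))
    print(np.round(o["ee_pos"],4),np.round(o["ee_rot"],2),totool(*(x-o["ee_pos"][:2]),o["ee_rot"][2]))
cv2.imwrite("pics/w3.png",p)
E
```

```text
time: 2.62
ee_pos: [0.5049, -0.2442, 0.0865]
ee_rot: [180.0, -0.0, 153.1]
contact_force: [-0.4, -0.6, 0.5]
grip_width: 0.759
grip_force: 0.0
[281 226] [357 307]
shoulder [ 0.5038 -0.2451] 0.0209 hub (array([ 0.505 , -0.2454]), 0.0158)
[ 0.5049 -0.2442  0.0865] [ 1.7999e+02 -5.0000e-02  1.5310e+02] [ 0.06 -0.13]
[282 223] [357 304]
shoulder [ 0.5038 -0.2451] 0.0209 hub (array([ 0.5044, -0.2452]), 0.0164)
[ 0.5058 -0.2449  0.0875] [-1.7999e+02  9.0000e-02  1.5309e+02] [ 0.17 -0.11]
[282 222] [357 302]
shoulder [ 0.5036 -0.245 ] 0.0208 hub (array([ 0.5057, -0.2459]), 0.0151)
[ 0.5063 -0.2454  0.088 ] [-1.7998e+02  1.7000e-01  1.5308e+02] [ 0.26 -0.08]
```

View pics/w3.png

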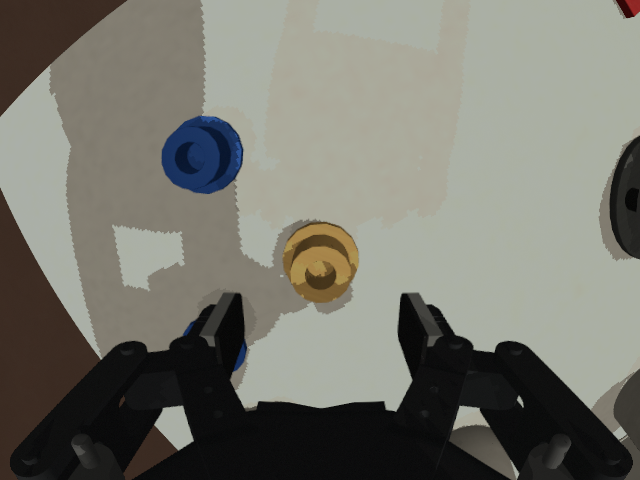

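The bushing is centred between the fingers at (320,262). Descending and gripping.

```bash
python3 -m creep '[0,0,0,0,0,1.5,5.5, 0,0,0,0.05,0,1.5,5.5, 0,0,0,0,0,1.2,5.5, 0,0,0,0,0,0.6,5.5, 0,0,0,0,0,0.3,5.5, 0,0,0,0,0,0,5.5, 0,0,0,0,0,0,5.5, 0,0,0,0,0,0,5.5]'
```

```text
time: 3.43
ee_pos: [0.5054, -0.2456, 0.0361]
ee_rot: [-180.0, 0.1, 153.0]
contact_force: [0.3, 0.2, 0.0]
grip_width: 0.646
grip_force: 0.0
```

```bash
python3 -m creep '[0,0,0,0,0,0,2, 0,0,0,0,0,0,2, 0,0,0,0,0,0,2, 0,0,0,0,0,0,2, 0,0,0,0,0,0,2, 0,0,0,0,0,0,2]'; python3 -m creep '[0,0,0,0,0,-0.5,2, 0,0,0,0,0,-1.5,2, 0,0,0,0,0,-2,2, 0,0,0,0,0,-2,2, 0,0,0,0,0,-2,2, 0,0,0,0,0,-1,2, 0,0,0,0,0,0,2]'
```

```text
time: 3.93
ee_pos: [0.5055, -0.2456, 0.0362]
ee_rot: [-180.0, 0.1, 153.0]
contact_force: [1.2, -0.7, 4.8]
grip_width: 0.345
grip_force: 59.6
time: 4.52
ee_pos: [0.5061, -0.2461, 0.1277]
ee_rot: [-180.0, 0.3, 153.0]
contact_force: [1.6, -0.4, -0.8]
grip_width: 0.344
grip_force: 59.4
```

```bash
python3 -m creep '[0,0,0,0,1.5,0,2, 0,0,0,0,3,0,2, 0,0,0,0,4,0,2, 0,0,0,-0.5,4,0,2, 0,0,0,0,4,0,2, 0,0,0,0,4,0,2, 0,0,0,0,3.5,0,2, 0,0,0,0,2.5,0,2, 0,0,0,0,1.3,0,2, 0,0,0,0,0.5,0,2]';python3 -m creep '[0,0,0,0,0,0,2, 0,0,0,0,0,0,2, 0,0,0,0,0,0,2, 0,0,0,0,0,0,2]'
python3 - <<'E'
from h import *
m=ctrl.camera_model("wrist");o=ctrl.observe();np.savez("pics/w4.npz",**{k:np.array(m[k]) for k in "KRt"})
p,d=ctrl.camera("wrist");cv2.imwrite("pics/w4.png",p);np.save("pics/w4.npy",d);print(o["ee_pos"],o["ee_rot"],ctrl.observe()["ee_pos"])
E
```

```text
time: 5.35
ee_pos: [0.637, 0.007, 0.1233]
ee_rot: [-179.9, -0.2, 153.2]
contact_force: [-0.4, -0.9, -2.2]
grip_width: 0.347
grip_force: 59.5
time: 5.68
ee_pos: [0.637, 0.0031, 0.1252]
ee_rot: [-180.0, -0.0, 152.9]
contact_force: [-0.4, 0.0, -1.5]
grip_width: 0.35
grip_force: 59.5
[0.63702564 0.00312397 0.12516752] [-1.79968442e+02 -2.03869294e-02  1.52899197e+02] [0.6371469  0.00327571 0.1252993 ]
```

View pics/w4.png

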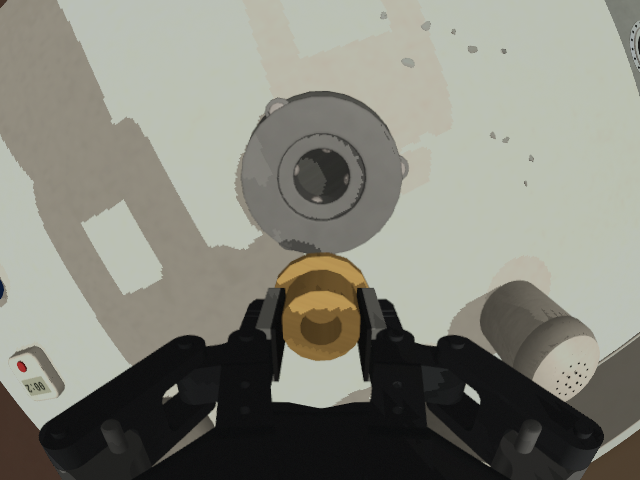

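The housing's counterbore shows at (322,177) and the bore at (321,176). The bushing is upright in the fingers at (321,305). I'll fit the circles.

```bash
cat > fit.py <<'E'
from h import *
def ring(m,p,c0,z,rad,tol=.003):
    """edge points whose ray-cast radius about c0 is within tol of rad -> circle, iterated"""
    g=cv2.GaussianBlur(cv2.cvtColor(p,cv2.COLOR_BGR2GRAY),(3,3),0);e=cv2.Canny(g,15,40)
    v,u=np.nonzero(e);pts=np.c_[u,v]
    q=np.array([wray(m,*x,z)[:2] for x in pts+1e-6]);c=np.array(c0)
    for _ in range(8):
        s=abs(np.hypot(*(q-c).T)-rad)<tol
        if s.sum()<10:break
        c,r=wcircle(m,pts[s]+1e-6,z)
    return c,r,int(s.sum())
E
python3 - <<'E'
from fit import *
m=dict(np.load("pics/w4.npz"));p=cv2.imread("pics/w4.png")
c0=wray(m,322,177,.062)[:2];print(c0)
p2=p.copy();p2[255:]=0
for z,r in((.062,.0245),(.062,.046),(.056,.016)):print(z,r,ring(m,p2,c0,z,r),ring(m,p2,c0,z,r,.0015))
o=[.6370,.0031,.1252];b=wray(m,321,326,o[2]+.018)
print("hub rough",b,"TCP",o)
hsv=cv2.cvtColor(p,cv2.COLOR_BGR2HSV);br=cv2.inRange(hsv,(10,90,40),(32,255,255));br[:240]=0;br[375:]=0
k=max(cv2.findContours(br,cv2.RETR_EXTERNAL,cv2.CHAIN_APPROX_NONE)[0],key=len)[:,0];print(k.min(0),k.max(0))
print("shoulder",wcircle(m,k[k[:,1]<275],o[2]-.004),"hub",wcircle(m,k[k[:,1]>345],o[2]+.018))
E
```

```text
[0.59472635 0.02497317]
0.062 0.0245 (array([0.5944, 0.0242]), 0.0243, 636) (array([0.5946, 0.0247]), 0.0246, 538)
0.062 0.046 (array([0.5942, 0.0242]), 0.0463, 961) (array([0.5945, 0.0244]), 0.0458, 678)
0.056 0.016 (array([0.5947, 0.0247]), 0.0158, 308) (array([0.5946, 0.0246]), 0.0162, 254)
hub rough [0.63660115 0.00311949 0.1432    ] TCP [0.637, 0.0031, 0.1252]
[275 252] [368 360]
shoulder (array([0.6347, 0.0039]), 0.0206) hub (array([0.6369, 0.0028]), 0.0155)
```

```bash
python3 -m creep '[0,0,0,0.5,0,0,2, 0,0,0,1,0,0,2, 0,0,0,1.5,0,0,2, 0,0,0,1,0,0,2, 0,0,0,0.5,0,0,2, 0,0,0,0.2,0,0,2, 0,0,0,0,0,0,2, 0,0,0,0,0,0,2, 0,0,0,0,0,0,2, 0,0,0,0,0,0,2]'
python3 - <<'E'
from fit import *
for i in range(2):
    m=ctrl.camera_model("wrist");o=ctrl.observe();p,d=ctrl.camera("wrist");e=o["ee_pos"]
    hsv=cv2.cvtColor(p,cv2.COLOR_BGR2HSV);br=cv2.inRange(hsv,(10,90,40),(32,255,255));br[:200]=0;br[375:]=0
    k=max(cv2.findContours(br,cv2.RETR_EXTERNAL,cv2.CHAIN_APPROX_NONE)[0],key=len)[:,0]
    h=wcircle(m,k[k[:,1]>345],e[2]+.018)[0];s=wcircle(m,k[k[:,1]<275],e[2]-.004)
    p2=p.copy();p2[250:]=0
    print("TCP",np.round(e,4),"hub",h,"shoulder",s,"ring",ring(m,p2,(.5946,.0246),.062,.046,.0025),"cb",ring(m,p2,(.5946,.0246),.062,.0245,.0015),"to go (tool cm)",totool(.5946-h[0],.0246-h[1],o["ee_rot"][2]))
cv2.imwrite("pics/w5.png",p)
E
```

```text
time: 6.57
ee_pos: [0.5962, 0.0259, 0.1254]
ee_rot: [180.0, 0.0, 153.0]
contact_force: [-0.2, 0.5, -0.6]
grip_width: 0.349
grip_force: 59.5
TCP [0.5962 0.0259 0.1254] hub [0.5961 0.0255] shoulder (array([0.5938, 0.0268]), 0.0206) ring (array([0.5948, 0.0247]), 0.046, 401) cb (array([0.5943, 0.0247]), 0.0244, 245) to go (tool cm) [ 0.09 -0.15]
TCP [0.5961 0.0259 0.1253] hub [0.596  0.0255] shoulder (array([0.5937, 0.0268]), 0.0206) ring (array([0.5948, 0.0248]), 0.0461, 415) cb (array([0.5944, 0.0247]), 0.0245, 235) to go (tool cm) [ 0.08 -0.14]
```

View pics/w5.png

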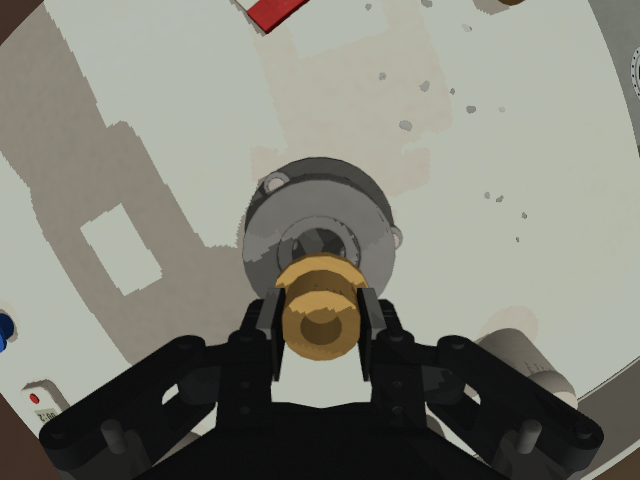

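```bash
python3 -m creep '[0,0,0,0,-0.1,0.5,2, 0,0,0,0,-0.05,1,2, 0,0,0,0,0,1,2, 0,0,0,0,0,0.7,2, 0,0,0,0,0,0.2,2, 0,0,0,0,0,0,2, 0,0,0,0,0,0,2]'
python3 -m creep '[0,0,0,0,0,0.2,2, 0,0,0,0,0,0.2,2, 0,0,0,0,0,0.2,2, 0,0,0,0,0,0,2, 0,0,0,0,0,0,2]'
```

```text
time: 7.25
ee_pos: [0.5949, 0.0249, 0.0909]
ee_rot: [-180.0, -0.0, 153.0]
contact_force: [0.0, 0.4, -0.5]
grip_width: 0.349
grip_force: 59.5
time: 7.67
ee_pos: [0.5949, 0.0248, 0.0852]
ee_rot: [-180.0, -0.0, 153.0]
contact_force: [-0.0, 0.1, -1.4]
grip_width: 0.348
grip_force: 59.5
```

The foot is in the bore with no side load. Now pressing in small steps.

```bash
python3 -m creep '[0,0,0,0,0,0.2,2, 0,0,0,0,0,0.1,2, 0,0,0,0,0,0.1,2, 0,0,0,0,0,0,2]'
python3 -m creep '[0,0,0,0,0,0.1,2, 0,0,0,0,0,0.1,2, 0,0,0,0,0,0.1,2, 0,0,0,0,0,0,2]'
```

```text
time: 8.0
ee_pos: [0.5947, 0.0248, 0.081]
ee_rot: [-180.0, -0.0, 153.0]
contact_force: [-0.7, 0.1, -1.9]
grip_width: 0.347
grip_force: 59.5
time: 8.33
ee_pos: [0.5951, 0.0248, 0.0785]
ee_rot: [-180.0, 0.0, 153.0]
contact_force: [-0.5, -0.3, 2.3]
grip_width: 0.348
grip_force: 59.6
```

```bash
python3 -m creep '[0,0,0,0,0,0.1,2, 0,0,0,0,0,0.1,2, 0,0,0,0,0,0.1,2, 0,0,0,0,0,0,2]'
python3 -m creep '[0,0,0,0,0,0.1,2, 0,0,0,0,0,0.1,2, 0,0,0,0,0,0.1,2, 0,0,0,0,0,0,2]'
```

```text
time: 8.67
ee_pos: [0.5954, 0.0248, 0.0762]
ee_rot: [180.0, 0.0, 153.0]
contact_force: [-2.0, -0.3, 6.3]
grip_width: 0.346
grip_force: 59.9
time: 9.0
ee_pos: [0.5958, 0.0248, 0.0742]
ee_rot: [180.0, 0.1, 153.0]
contact_force: [-3.7, 1.3, 9.9]
grip_width: 0.349
grip_force: 60.3
```

```bash
python3 -m creep '[0,0,0,0.05,-0.03,0.1,2, 0,0,0,0,0,0.1,2, 0,0,0,0,0,0.1,2, 0,0,0,0,0,0,2]'
python3 -m creep '[0,0,0,0,0,0.1,2, 0,0,0,0,0,0.1,2, 0,0,0,0,0,0,2]'
```

```text
time: 9.33
ee_pos: [0.5959, 0.0247, 0.0717]
ee_rot: [179.9, 0.2, 153.0]
contact_force: [-2.3, -0.5, 8.8]
grip_width: 0.351
grip_force: 60.5
time: 9.58
ee_pos: [0.5957, 0.0246, 0.0693]
ee_rot: [179.9, 0.2, 153.0]
contact_force: [-2.5, -0.7, 9.0]
grip_width: 0.35
grip_force: 60.5
```

```bash
python3 -m creep '[0,0,0,0.04,-0.02,0.1,2, 0,0,0,0,0,0.1,2, 0,0,0,0,0,0.1,2, 0,0,0,0,0,0,2]'
python3 -m creep '[0,0,0,0,0,0.1,2, 0,0,0,0,0,0.1,2, 0,0,0,0,0,0,2]'
```

```text
time: 9.92
ee_pos: [0.5957, 0.0246, 0.0667]
ee_rot: [179.9, 0.2, 153.0]
contact_force: [-2.9, 0.0, 10.8]
grip_width: 0.35
grip_force: 60.5
time: 10.17
ee_pos: [0.5957, 0.0246, 0.0647]
ee_rot: [179.9, 0.2, 153.0]
contact_force: [-3.0, 0.3, 10.6]
grip_width: 0.347
grip_force: 60.5
```

```bash
python3 -m creep '[0,0,0,0.02,-0.01,0.1,2, 0,0,0,0,0,0.1,2, 0,0,0,0,0,0,2]'
python3 -m creep '[0,0,0,0,0,0.1,2, 0,0,0,0,0,0.1,2, 0,0,0,0,0,0,2]'
```

```text
time: 10.42
ee_pos: [0.5956, 0.0247, 0.0627]
ee_rot: [179.9, 0.2, 153.0]
contact_force: [-3.3, -0.3, 9.8]
grip_width: 0.347
grip_force: 60.5
time: 10.67
ee_pos: [0.5956, 0.0247, 0.0612]
ee_rot: [179.9, 0.2, 153.0]
contact_force: [-3.5, 0.8, 12.3]
grip_width: 0.351
grip_force: 60.9
```

```bash
python3 -m creep '[0,0,0,0,0,0.1,2, 0,0,0,0,0,0,2]'
python3 -m creep '[0,0,0,0,0,0.1,2, 0,0,0,0,0,0,2]'
```

```text
time: 10.83
ee_pos: [0.5956, 0.0247, 0.0605]
ee_rot: [179.9, 0.2, 153.0]
contact_force: [-4.3, 0.1, 15.5]
grip_width: 0.35
grip_force: 61.0
time: 11.0
ee_pos: [0.5956, 0.0247, 0.0598]
ee_rot: [179.9, 0.2, 153.0]
contact_force: [-5.3, 1.4, 15.7]
grip_width: 0.348
grip_force: 61.2
```

```bash
python3 -m creep '[0,0,0,0.08,-0.04,0.1,2, 0,0,0,0,0,0,2]'
python3 -m creep '[0,0,0,0,0,0.05,2, 0,0,0,0,0,0,2, 0,0,0,0,0,0,2]'
python3 - <<'E'
from fit import *
m=ctrl.camera_model("wrist");o=ctrl.observe();p,d=ctrl.camera("wrist");cv2.imwrite("pics/w6.png",p);np.savez("pics/w6.npz",**{k:np.array(m[k]) for k in "KRt"})
print(o["contact_force"],o["wrist_torque"])
E
```

```text
time: 11.17
ee_pos: [0.5956, 0.0247, 0.0595]
ee_rot: [179.9, 0.3, 153.0]
contact_force: [-3.7, 0.6, 18.3]
grip_width: 0.347
grip_force: 61.3
time: 11.42
ee_pos: [0.5957, 0.0247, 0.0592]
ee_rot: [179.9, 0.3, 153.0]
contact_force: [-4.5, 1.0, 18.5]
grip_width: 0.348
grip_force: 61.4
[-4.54530281  1.00600555 18.46031036] [-0.00516033  0.88529355 -0.01695611]
```

View pics/w6.png

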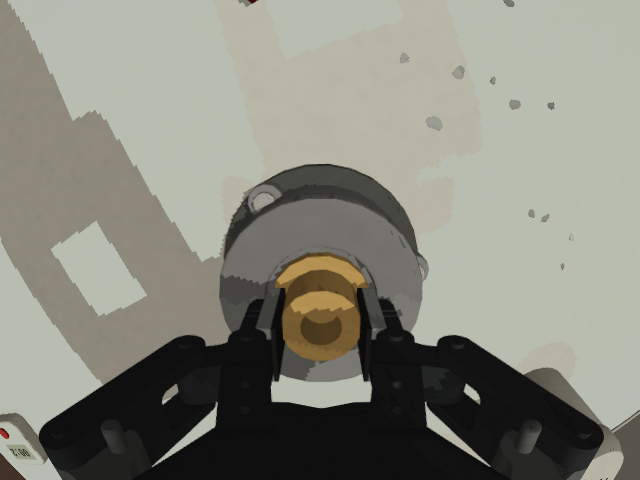

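Past about 12 N the force climbs at the mount's own stiffness, about 2.4 N/mm, so the shoulder looks home at (320,262). I'll ease off, let go, rise and check.

```bash
python3 -m creep '[0,0,0,-0.1,0.05,-0.2,2, 0,0,0,0,0,-0.2,2, 0,0,0,0,0,-0.2,2, 0,0,0,0,0,0,2, 0,0,0,0,0,0,2]'
```

```text
time: 11.88
ee_pos: [0.5956, 0.0247, 0.063]
ee_rot: [179.9, 0.2, 153.0]
contact_force: [-1.7, -0.5, 9.1]
grip_width: 0.348
grip_force: 60.3
```

```bash
python3 -m creep '[0,0,0,0,0,-0.2,2, 0,0,0,0,0,-0.2,2, 0,0,0,0,0,0,2, 0,0,0,0,0,0,2]';python3 -m creep '[0,0,0,0,0,0,6, 0,0,0,0,0,0,6, 0,0,0,0,0,0,6, 0,0,0,0,0,0,6, 0,0,0,0,0,0,6]';python3 -m creep '[0,0,0,0,0,-1,6, 0,0,0,0,0,-2,6, 0,0,0,0,0,-3,6, 0,0,0,-2,0,-2,6, 0,0,0,-2,0,0,6, 0,0,0,-1,0,0,6, 0,0,0,0,0,0,6, 0,0,0,0,0,0,6, 0,0,0,0,0,0,6]'
python3 - <<'E'
from fit import *
m=ctrl.camera_model("wrist");p,d=ctrl.camera("wrist");cv2.imwrite("pics/w7.png",p);np.savez("pics/w7.npz",**{k:np.array(m[k]) for k in "KRt"})
K,R,t=map(np.array,(m["K"],m["R"],m["t"]));v,u=np.mgrid[:480,:640];a=np.stack([u-K[0,2],v-K[1,2]],-1);r=np.linalg.norm(a,axis=-1)+1e-9;th=r/K[0,0]
P=(np.concatenate([a/r[...,None]*np.tan(th)[...,None],np.ones((480,640,1))],-1)*d[...,None]-t)@R
br=cv2.inRange(cv2.cvtColor(p,cv2.COLOR_BGR2HSV),(10,90,40),(32,255,255))>0
D=np.hypot(P[...,0]-.5946,P[...,1]-.0246)
for n,s in(("hub",br&(D<.0145)&(D>.010)&(P[...,2]>.076)),("shoulder",br&(D<.021)&(D>.018)&(P[...,2]<.076)),("ring",~br&(D<.044)&(D>.028))):
    q=P[s&(d>0)];A=np.c_[q[:,:2]-[.5946,.0246],np.ones(len(q))]
    c=np.linalg.lstsq(A,q[:,2],rcond=None)[0] if len(q)>5 else None
    print(n,len(q),np.percentile(q[:,2],[10,50,90]).round(4) if len(q) else "", "slope/height",np.round(c,4))
cv2.imwrite("pics/w7c.png",cv2.resize(p[100:340,160:480],(640,480),interpolation=cv2.INTER_CUBIC))
E
```

```text
time: 12.22
ee_pos: [0.5954, 0.0248, 0.0655]
ee_rot: [179.9, 0.2, 153.0]
contact_force: [2.0, 0.3, 2.7]
grip_width: 0.35
grip_force: 59.7
time: 12.63
ee_pos: [0.5933, 0.0248, 0.0641]
ee_rot: [-180.0, -0.1, 153.0]
contact_force: [0.2, -0.7, -0.1]
grip_width: 0.703
grip_force: 0.0
time: 13.38
ee_pos: [0.6366, 0.0027, 0.1431]
ee_rot: [-179.9, -0.2, 153.0]
contact_force: [0.2, -0.9, -0.7]
grip_width: 0.703
grip_force: 0.0
hub 1141 [0.0842 0.085  0.0859] slope/height [-0.0029  0.0027  0.085 ]
shoulder 743 [0.0622 0.063  0.0639] slope/height [0.0008 0.0004 0.063 ]
ring 31895 [0.0627 0.226  0.2435] slope/height [ 2.3454 -1.2109  0.1231]
```

View pics/w7c.png

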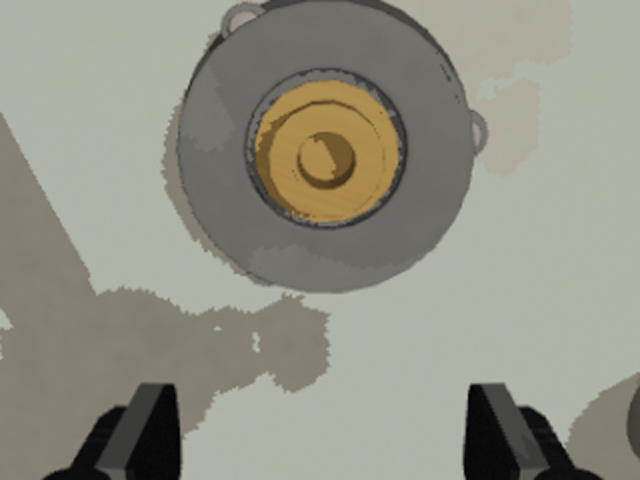

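The crop shows the bushing upright in the counterbore at (327,150), with the fingers clear. I'll compare the shoulder and ring heights once more.

```bash
python3 - <<'E'
from fit import *
m=ctrl.camera_model("wrist");p,d=ctrl.camera("wrist")
K,R,t=map(np.array,(m["K"],m["R"],m["t"]));v,u=np.mgrid[:480,:640];a=np.stack([u-K[0,2],v-K[1,2]],-1);r=np.linalg.norm(a,axis=-1)+1e-9
P=(np.concatenate([a/r[...,None]*np.tan(r/K[0,0])[...,None],np.ones((480,640,1))],-1)*d[...,None]-t)@R
br=cv2.inRange(cv2.cvtColor(p,cv2.COLOR_BGR2HSV),(10,90,40),(32,255,255))>0
D=np.hypot(P[...,0]-.5946,P[...,1]-.0246)
for n,s in(("hub",br&(D<.0145)&(D>.010)&(P[...,2]>.076)),("shoulder",br&(D<.021)&(D>.018)&(P[...,2]<.076)),("ring",~br&(D<.042)&(D>.028)&(P[...,2]<.075)&(P[...,2]>.05))):
    q=P[s&(d>0)];A=np.c_[q[:,:2]-[.5946,.0246],np.ones(len(q))];print(n,len(q),np.linalg.lstsq(A,q[:,2],rcond=None)[0].round(4))
E
```

```text
hub 1142 [-0.0023 -0.0006  0.085 ]
shoulder 739 [0.0015 0.0017 0.0631]
ring 8080 [-0.0007 -0.0019  0.063 ]
```

The shoulder's top is level with the ring to within 0.1 mm and the hub stands 22 mm proud, so the bushing is home. Handing in.

```bash
python3 -c "
from plant import ctrl
print(ctrl.close_job())"
```

```text
the job is handed in; nothing more can be done
None
```

The shouldered brass bushing is pressed fully home in the housing and released: its shoulder top is level with the housing top within 0.1 mm, the highest measured push was about 18.5 N, it took about 13.5 s, and the job is handed in.

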